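Open the mini centrifuge to get at the samples

TASK

The spin has finished: press the orange release tab at the front of the mini centrifuge so that its clear lid springs ajar, then push the lid all the way back until it rests open against its stop by itself, so that the sample tubes can be reached. Use only the fingertips or the outside of the fingers: nothing is to be gripped or lifted, and the machine must not be shoved along the bench or tipped. Do not touch the rotor or the tubes in it, and leave the two dropper bottles, the jar and the tube rack standing where they are.

Things in the scene. Friction and masses are not known exactly. Their poses are not given: they have to be found in the camera images.
- centrifuge: Off-white mini centrifuge, 1.7 kg, loose on rubber feet, 201 mm deep (x -114 to +87), 136 wide, 70 high, 107 with lid shut. Origin on the bench; x points from its front (nose, towards the robot) to its back (hinge), z up. Bowl of inner radius 55 mm about x = +8, rim at z = 70. The nose in front is 86 mm wide and 52 high: free space beside and ahead of the tab. Slides if pushed with about 10 N.
- release_tab (a joint): Angle of the orange rocker tab, rad: 0 at rest, 0.26 pressed home. It pivots on a level pin at x = -62, z = 58 mm of the centrifuge; its hook holds the lid's lip. From about 0.15 (about 3 N) the hook is clear and the lid springs up. At the press point it starts to move at about 1.6 N and is home at about 5 N; let go, it springs back.
- tab_pad (a point): Press point on top of the tab's thumb pad: at rest x = -101, z = 71 mm of the centrifuge. The pad is level, 36 mm deep (x -112 to -76) and 36 wide; this point goes down 10 mm when pressed home. Press from above. Behind the pad the tab's hook stands up to z = 82 mm; its front face is at x = -74, and swings forward to -80 as the tab is pressed: keep the finger ahead of that.
- lid (a joint): Opening of the lid, rad: 0 shut, about 0.70 when its spring has lifted it ajar (it rests there), 1.85 fully open at its stop. Weighs about 90 g, opens with under 2 N at the lip; no spring beyond 0.70. Left below about 1.35 it falls back to 0.70; left above about 1.5 it falls slowly on to the stop.
- lid_lip (a point): Middle of the front edge of the lid's grey finger lip (44 mm wide, 5 thick); at radius 142 mm about the hinge. In the centrifuge's frame: shut x = -66, z = 74 mm; ajar x = -33, z = 166, with free space below and in front (let the finger rise as it pushes back, or the edge may bind on it); fully open x = +115, z = 211. The clear dome (115 mm wide, 33 high) is on the lid's upper side.
- lid_hinge (a point): Middle of the lid's hinge axis, which lies along the centrifuge's y axis, at x = +76, z = 74 mm of the centrifuge.
- rotor: Dark six-place rotor, 92 mm across, with six small capped tubes, lying in the bowl under the lid, its highest point 70 mm above the bench. Origin on its axis, 36 mm above the bench. Turned to any angle. Not to be touched.
- clear_bottle: Clear glass dropper bottle with pale yellow oil and a black dropper, 33 mm across, 92 mm high; origin in the middle of its underside. One of four things standing beside the centrifuge, to be left alone.
- amber_bottle: Amber dropper bottle with a black dropper, 33 mm across, 92 mm high; origin in the middle of its underside. To be left alone.
- bean_jar: Clear jar of coffee beans with a white cap, 64 mm across, 71 mm high; origin in the middle of its underside. To be left alone.
- tube_rack: Blue rack with six small capped tubes, 90 x 46 mm and 43 mm high, long side along its x; origin in the middle of its underside. To be left alone.

How it is judged:
On the way, in this order (a step that is already met when the one before it is completed fails the run):
1. the release tab is pressed down by the fingers (value of joint release_tab above 0.11 rad and contact force between the fingers and centrifuge above 0.5 N).
2. the lid is pushed fully open (value of joint lid above 1.75 rad), for 0.2 s.
At the end, for the whole second after the job is handed in: The lid stands still, open past 1.75 rad (its stop is at 1.85), the release tab has sprung back (under 0.05 rad), the centrifuge stands level within 20 mm of where it stood, and the bottles, jar and rack stand upright within 15 mm of where they stood (value of joint lid above 1.75 rad and velocity of joint lid between -0.1 and 0.1 rad/s and value of joint release_tab below 0.05 rad and distance of centrifuge from where it was at the start of the episode below 0.02 m and angle between centrifuge's own z axis and vertical below 0.05 rad and distance of each of clear_bottle, amber_bottle, bean_jar, tube_rack from where it was at the start of the episode below 0.015 m and angle between each of clear_bottle, amber_bottle, bean_jar, tube_rack's own z axis and vertical below 0.2 rad); the robot touches nothing.
It fails at once if the centrifuge is shoved more than 20 mm, lifted or tipped (distance of centrifuge from where it was at the start of the episode above 0.02 m or angle between centrifuge's own z axis and vertical above 0.1 rad).
It fails at once if the rotor or its tubes are touched (contact force between any of the arm, the fingers and rotor above 0.3 N).
It fails at once if a bottle, the jar or the rack is moved more than 15 mm, lifted or tipped (distance of any of clear_bottle, amber_bottle, bean_jar, tube_rack from where it was at the start of the episode above 0.015 m or angle between any of clear_bottle, amber_bottle, bean_jar, tube_rack's own z axis and vertical above 0.25 rad).
It also fails if it takes over 40 s, if anything falls off the work surface, if the arm or the gripper's body presses on something with over 40 N, if the wrist force passes 120 N, or if a joint passes its speed limit or range.

ROBOT

A 6-joint arm with a two-finger parallel gripper is mounted at the origin on the work surface. World frame = base frame: x ahead of the robot, y to its left, z up, the work surface at z = 0. Lengths are in m, angles in rad, forces in N, time in s.
With the tool pointing down it reaches from about 0.425 to 1.125 m from the base axis. Payload 14.9 kg.
Tool frame: the origin (TCP) lies midway between the tips of the shut fingers; the grasp point (between the pads) lies 19 mm behind it; z points along the fingers, y is the direction in which the jaws open and shut (so a half turn about z gives the same grasp; the last joint's range is limited). The gripper opens to 91 mm and grips with 3 to 60 N. Pads are 32 mm wide; open, the fingers measure 118 mm over their backs; the gripper's body (76 mm by 178 mm) begins 60 mm behind the grasp point.
Start: joints at [1.314, 0.379, 1.734, -0, 1.028, -0.033], TCP at [0.155, 0.683, 0.214] pointing down, gripper open.
Joint ranges: [-2.77, 2.77], [-0.74, 2.19], [0, 2.66], [-1.06, 4.2], [0.31, 2.87], [-3.08, 3.08]. Speed limits (rad/s): [1.89, 1.89, 2.39, 3.14, 3.14, 3.14].

INTERFACE

Orientations are given as a unit quaternion [x, y, z, w].
In Python, from plant import bot gives the robot as it stands.
- The arm moves only by the tool arm_command, never from a script. Its argument "commands" is a list of rows, each an object with "rotation": the turn, a rotation vector about the tool's x, y, z in rad, a list of three; "xyz": the shift along the tool's x, y, z in m, a list of three; "jaw": the finger opening in m, from 0 to 0.0912. A call has 1 to 8 rows; each row is the pose to reach, as a shift and turn from the pose measured when the call began, along the tool's axes at that moment; what a row does not reach only later rows make up. A row lasts 1/12 s, in which the tool goes at most 41.7 mm and 7.16 degrees, less where a joint would pass 70% of its speed; a pose out of reach is approached as far as the arm can. A call with a gripper value outside its range is refused whole. The fingers move at their own pace and stop on an object; the grip force is fixed at half the most. Time passes only in rows, so rows that repeat a pose let the fingers close. It gives the time, the measured TCP pose, the force and the opening at its end, in the units of the state.
- bot.get_state(): the state, without advancing time (a new reading comes with each control period).
- bot.camera(name): name is "scene" or "side" or "wrist"; returns the picture (400x640x3 uint8, blue, green, red); there is no depth.
- bot.camera_model(name): a dict with "K" (3x3 intrinsics, pixels), "world_to_cam" (4x4, takes a point from world to camera coordinates); the wrist camera has in their place "mount" (4x4, takes a point from camera to tool coordinates, whose origin is the TCP and whose axes are the flange's). Camera axes: x right, y up, looking along -z (the intrinsics and any distortion apply to the point x, -y, -z); pixel columns grow to the right and rows downward; lengths in m; the calibration is good to about 2 mm. The wrist camera is an equidistant fisheye: a pixel r from the principal point sees the ray r / f radians off the axis. A picture is of the moment at which its call begins: read the wrist's pose just before it. camera_model takes no time and is no camera call.
- bot.job_done(): hands the job in, once; it reports no verdict.
Trained networks look in the newest picture that a camera, given by its name, has taken for a name from the list of things; names that differ only in an ending like _2 or _b are one class to them, and where a whole thing is asked for, a point or a joint stands for the part that bears it (a point fixed in the world has none). Each returns a list of dicts, best first, with "p" (0 to 1); they miss things now and then, are a little off and sometimes report something else, mostly with a low value. They report only what shows in the picture. A call takes as long as a camera call.
- bot.cut_out(name, camera): "mask" (400x640 bool, what is visible of it).
- bot.spot_point(name, camera): "centre" ([x, y, z] in m, in world coordinates, good to about 4 mm: a listed point, or the origin of a listed thing).
The state is a dict: "time": time; "joint_pos": joint angles; "dq": joint speeds; "effort": joint torques, N m; "eef_pos": TCP position; "eef_rot": TCP orientation; "contact_force": force on the tool from outside, world axes, zero at the start; "moment": the same for the moment, N m; "width": finger opening in m.
Only numpy, scipy, OpenCV 4.12 (cv2) and the standard library are available. Lean on these libraries where they do the work, as an engineer would, in place of code of your own. Each camera call takes 0.05 s, during which the arm holds its last target.

## Working session

There is one attempt and no reset: what is moved stays moved. The work goes in short steps, Python scripts to look and compute and a tool call to move; the robot and the scene stay as the last step left them, time stands still between calls to the robot, and variables do not carry over. Pictures are saved under pics/ and viewed, and the job is handed in when it is done.

Besides the shell and the picture viewer there is one more tool, called after "Emit:" by a JSON object that holds its "fn" and its "kwargs", one argument or row to a line. arm_command: Moves the arm, as the interface text tells. Its arguments: {"type":"object","properties":{"commands":{"type":"array"}},"required":["commands"]}

```bash
ls; mkdir -p pics; python3 - <<'E'
from plant import bot
import cv2
s=bot.get_state();print(s)
for c in ("scene","side","wrist"):
    im=bot.camera(c);cv2.imwrite(f"pics/{c}0.png",im)
    for n in ("centrifuge","tab_pad","lid_lip","lid_hinge","clear_bottle","amber_bottle","bean_jar","tube_rack","rotor"):
        try:
            print(c,n,[( [round(float(x),3) for x in d["centre"]],round(d["p"],2)) for d in bot.spot_point(n,c)[:2]])
        except Exception as e: print(c,n,e)
print(bot.get_state()["time"])
E
```

```text
pics
{'time': 0.0, 'joint_pos': array([ 1.31367240e+00,  3.79387726e-01,  1.73474039e+00, -5.89110239e-06,
        1.02850599e+00, -3.32915452e-02]), 'dq': array([-5.94561866e-04, -6.84763344e-05, -1.62610458e-03,  2.17444308e-03,
       -1.14923272e-03, -1.16763732e-03]), 'effort': array([-2.24154923e-03, -7.63717246e+01, -4.34354961e+01,  6.49272837e-02,
        4.24689101e-02, -1.61328553e-04]), 'eef_pos': array([0.15528392, 0.68217698, 0.21332283]), 'eef_rot': array([ 1.11681179e-01,  9.93743953e-01, -5.15613327e-04, -7.28527615e-05]), 'contact_force': array([ 0.08146662, -0.26691309,  0.62089953]), 'moment': array([ 0.01181797,  0.00125851, -0.0108444 ]), 'width': 0.09145371679059197}
scene centrifuge [([0.547, -0.147, 0.004], 0.71)]
scene tab_pad [([0.455, -0.104, 0.072], 0.78)]
scene lid_lip [([0.485, -0.12, 0.072], 0.71)]
scene lid_hinge [([0.617, -0.179, 0.074], 0.7), ([0.513, -0.306, 0.002], 0.68)]
scene clear_bottle [([0.511, -0.304, 0.0], 0.79)]
scene amber_bottle [([0.641, -0.032, 0.002], 0.68)]
scene bean_jar [([0.527, 0.034, -0.002], 0.69)]
scene tube_rack [([0.398, -0.251, 0.002], 0.64)]
scene rotor []
side centrifuge [([0.548, -0.15, -0.0], 0.74)]
side tab_pad [([0.453, -0.11, 0.069], 0.61)]
side lid_lip [([0.484, -0.124, 0.077], 0.66)]
side lid_hinge [([0.612, -0.183, 0.072], 0.64)]
side clear_bottle [([0.508, -0.299, 0.003], 0.61)]
side amber_bottle [([0.641, -0.035, -0.005], 0.85)]
side bean_jar [([0.529, 0.04, -0.003], 0.83)]
side tube_rack [([0.397, -0.252, 0.002], 0.94)]
side rotor []
wrist centrifuge [([0.547, -0.145, 0.001], 0.57)]
wrist tab_pad [([0.452, -0.107, 0.071], 0.5)]
wrist lid_lip [([0.491, -0.122, 0.079], 0.53)]
wrist lid_hinge []
wrist clear_bottle [([0.506, -0.3, -0.001], 0.67)]
wrist amber_bottle [([0.404, -0.243, 0.001], 0.58)]
wrist bean_jar []
wrist tube_rack [([0.402, -0.244, 0.001], 0.95), ([0.49, -0.121, 0.078], 0.46)]
wrist rotor []
1.5
```

View pics/scene0.png

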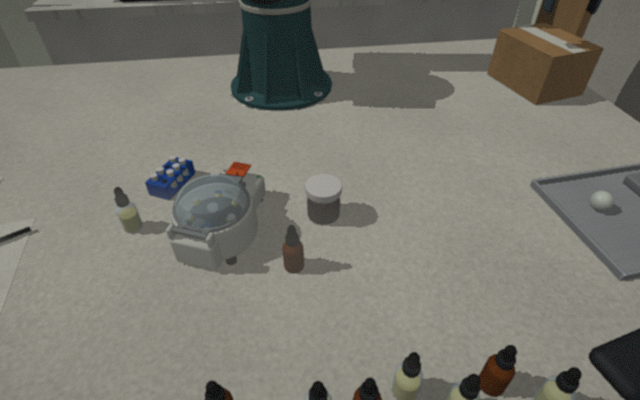

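View pics/side0.png

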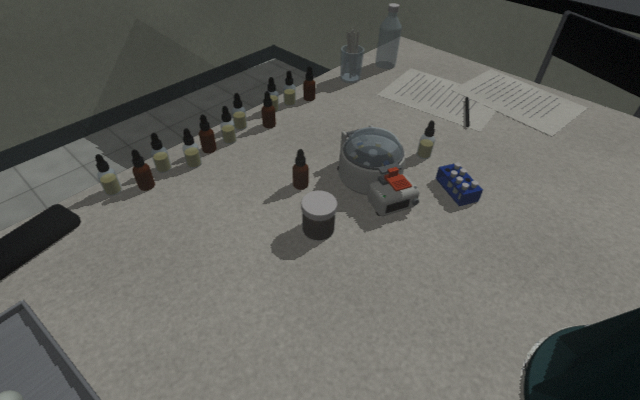

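View pics/wrist0.png

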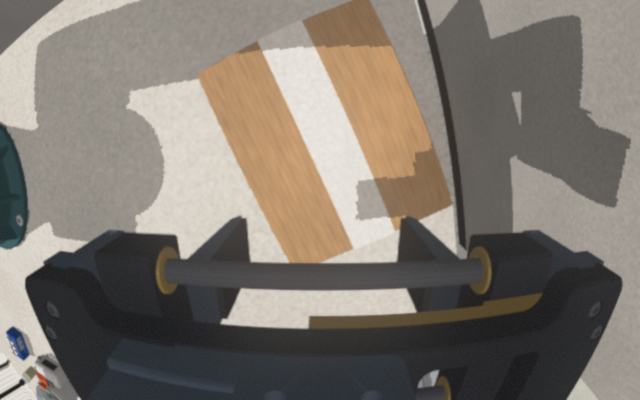

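```bash
cat > h.py <<'E'
from plant import bot
import numpy as np
from scipy.spatial.transform import Rotation as R
O=np.array([.546,-.149,0]); YAW=np.arctan2(-.074,.161)
def cw(x,y,z): # centrifuge mm -> world
    return O+R.from_euler('z',YAW).apply([x/1e3,y/1e3,z/1e3])
def wc(p): return R.from_euler('z',-YAW).apply(np.array(p)-O)*1e3
Rt=R.from_euler('z',YAW)*R.from_matrix(np.array([[-1,0,0],[0,1,0],[0,0,-1.]]))
def rel(p,s=None):
    s=s or bot.get_state(); r=R.from_quat(s['eef_rot'])
    return r.inv().apply(np.array(p)-s['eef_pos']).round(4),(r.inv()*Rt).as_rotvec().round(4)
def st():
    s=bot.get_state(); print(round(s['time'],2),s['eef_pos'].round(4),'cent',wc(s['eef_pos']).round(1),'F',s['contact_force'].round(2),'w',round(s['width'],4),'j',s['joint_pos'].round(2)); return s
E
python3 - <<'E'
from h import *
st()
for p in ([.43,.38,.214],[.47,.08,.214],cw(-103,0,120)): print(p,rel(p))
E
```

```text
1.5 [0.1554 0.6826 0.2139] cent [-702.2  592.4  213.9] F [ 1.29  0.45 -0.63] w 0.0909 j [ 1.31  0.38  1.73 -0.    1.03 -0.03]
[0.43, 0.38, 0.214] (array([-3.349e-01, -2.341e-01, -1.000e-04]), array([-0.   ,  0.   ,  0.207]))
[0.47, 0.08, 0.214] (array([-4.405e-01, -5.177e-01, -1.000e-04]), array([-0.   ,  0.   ,  0.207]))
[ 0.45241225 -0.10598451  0.12      ] (array([-0.4647, -0.7029,  0.0939]), array([-0.   ,  0.   ,  0.207]))
```

Emit:
{"fn": "arm_command", "kwargs": {
  "commands": [
    {"rotation": [0, 0, 0.1], "xyz": [-0.034, -0.024, 0], "jaw": 0},
    {"rotation": [0, 0, 0.207], "xyz": [-0.068, -0.047, 0], "jaw": 0},
    {"rotation": [0, 0, 0.207], "xyz": [-0.101, -0.07, 0], "jaw": 0},
    {"rotation": [0, 0, 0.207], "xyz": [-0.135, -0.094, 0], "jaw": 0},
    {"rotation": [0, 0, 0.207], "xyz": [-0.169, -0.117, 0], "jaw": 0},
    {"rotation": [0, 0, 0.207], "xyz": [-0.202, -0.141, 0], "jaw": 0},
    {"rotation": [0, 0, 0.207], "xyz": [-0.236, -0.165, 0], "jaw": 0},
    {"rotation": [0, 0, 0.207], "xyz": [-0.27, -0.188, 0], "jaw": 0}
  ]
}}

```text
time: 2.17
eef_pos: [0.3778, 0.4376, 0.2141]
eef_rot: [0.214, 0.977, 0.0, 0.0]
contact_force: [0.6, -0.2, -0.5]
width: 0.0408
```

```bash
python3 - <<'E'
from h import *
st()
for p in ([.43,.38,.214],[.47,.08,.214],cw(-103,0,120)): print(p,rel(p))
E
```

```text
2.17 [0.3778 0.4376 0.2141] cent [-397.8  462.8  214.1] F [ 0.64 -0.18 -0.51] w 0.0408 j [ 0.82  0.19  1.98 -0.    0.97 -0.32]
[0.43, 0.38, 0.214] (array([-0.0715, -0.0306,  0.0001]), array([0.0003, 0.0001, 0.0003]))
[0.47, 0.08, 0.214] (array([-2.330e-01, -2.865e-01,  1.000e-04]), array([0.0003, 0.0001, 0.0003]))
[ 0.45241225 -0.10598451  0.12      ] (array([-0.2946, -0.4629,  0.094 ]), array([0.0003, 0.0001, 0.0003]))
```

Emit:
{"fn": "arm_command", "kwargs": {
  "commands": [
    {"rotation": [0, 0, 0], "xyz": [-0.233, -0.286, 0], "jaw": 0},
    {"rotation": [0, 0, 0], "xyz": [-0.233, -0.286, 0], "jaw": 0},
    {"rotation": [0, 0, 0], "xyz": [-0.233, -0.286, 0], "jaw": 0},
    {"rotation": [0, 0, 0], "xyz": [-0.233, -0.286, 0], "jaw": 0},
    {"rotation": [0, 0, 0], "xyz": [-0.233, -0.286, 0], "jaw": 0},
    {"rotation": [0, 0, 0], "xyz": [-0.233, -0.286, 0], "jaw": 0},
    {"rotation": [0, 0, 0], "xyz": [-0.233, -0.286, 0], "jaw": 0},
    {"rotation": [0, 0, 0], "xyz": [-0.233, -0.286, 0], "jaw": 0}
  ]
}}

```text
time: 2.83
eef_pos: [0.4609, 0.1148, 0.2144]
eef_rot: [0.214, 0.977, 0.0, 0.0]
contact_force: [1.1, 1.2, -1.0]
width: 0.0006
```

```bash
python3 - <<'E'
from h import *
st()
for p in (cw(-103,0,214),cw(-103,0,120)): print(p,rel(p))
E
```

```text
2.83 [0.4609 0.1148 0.2144] cent [-187.5  204.2  214.4] F [ 1.1   1.16 -0.96] w 0.0006 j [ 0.19  0.01  2.18  0.    0.95 -0.95]
[ 0.45241225 -0.10598451  0.214     ] (array([-0.0844, -0.2042,  0.0003]), array([0.0008, 0.0008, 0.0005]))
[ 0.45241225 -0.10598451  0.12      ] (array([-0.0843, -0.2043,  0.0943]), array([0.0008, 0.0008, 0.0005]))
```

Emit:
{"fn": "arm_command", "kwargs": {
  "commands": [
    {"rotation": [0, 0, 0], "xyz": [-0.084, -0.204, 0.0], "jaw": 0},
    {"rotation": [0, 0, 0], "xyz": [-0.084, -0.204, 0.0], "jaw": 0},
    {"rotation": [0, 0, 0], "xyz": [-0.084, -0.204, 0.0], "jaw": 0},
    {"rotation": [0, 0, 0], "xyz": [-0.084, -0.204, 0.02], "jaw": 0},
    {"rotation": [0, 0, 0], "xyz": [-0.084, -0.204, 0.05], "jaw": 0},
    {"rotation": [0, 0, 0], "xyz": [-0.084, -0.204, 0.085], "jaw": 0},
    {"rotation": [0, 0, 0], "xyz": [-0.084, -0.204, 0.1], "jaw": 0},
    {"rotation": [0, 0, 0], "xyz": [-0.084, -0.204, 0.1], "jaw": 0}
  ]
}}

```text
time: 3.5
eef_pos: [0.4492, -0.1062, 0.1101]
eef_rot: [0.215, 0.977, 0.001, -0.003]
contact_force: [-1.6, 0.6, -1.5]
width: 0.0002
```

```bash
python3 - <<'E'
from h import *
import cv2
st()
for c in ("side","scene","wrist"):
    im=bot.camera(c)
    for n in ("tab_pad","lid_lip","lid_hinge","centrifuge"):
        print(c,n,[( wc(d["centre"]).round(0),d["centre"].round(3) if hasattr(d["centre"],'round') else d["centre"],round(d["p"],2)) for d in bot.spot_point(n,c)[:2]])
    if c=="side": im=cv2.resize(im[80:280,250:570],None,fx=2.4,fy=2.4)
    cv2.imwrite(f"pics/{c}1.png",im)
s=st(); print(rel(cw(-103,0,71),s))
E
```

```text
3.5 [ 0.4492 -0.1062  0.1101] cent [-105.8   -1.5  110.1] F [-1.63  0.6  -1.48] w 0.0002 j [-0.28  0.18  2.25  0.    0.73 -1.42]
side tab_pad [(array([-97.,  -3.,  72.]), [0.4566, -0.1113, 0.072], 0.82)]
side lid_lip [(array([-68.,  -2.,  76.]), [0.4834, -0.1221, 0.0762], 0.62), (array([-99.,  -3.,  72.]), [0.4553, -0.1103, 0.0717], 0.62)]
side lid_hinge [(array([74., -4., 71.]), [0.6113, -0.1831, 0.0714], 0.72)]
side centrifuge [(array([-66.,  -3.,  74.]), [0.4846, -0.1236, 0.074], 0.64), (array([5., 4., 2.]), [0.552, -0.1473, 0.0023], 0.6)]
scene tab_pad [(array([-102.,    1.,   74.]), [0.4532, -0.1056, 0.0737], 0.78), (array([ -93., -153.,    1.]), [0.3982, -0.249, 0.0008], 0.26)]
scene lid_lip [(array([-69.,  -1.,  71.]), [0.4831, -0.1216, 0.0712], 0.93)]
scene lid_hinge [(array([73.,  2., 75.]), [0.613, -0.1771, 0.0754], 0.58)]
scene centrifuge [(array([-2., -1.,  4.]), [0.544, -0.1489, 0.0041], 0.68)]
wrist tab_pad [(array([-105.,    1.,   70.]), [0.4512, -0.1048, 0.0703], 0.86)]
wrist lid_lip []
wrist lid_hinge []
wrist centrifuge []
4.25 [ 0.4523 -0.1056  0.1144] cent [-103.3    0.3  114.4] F [ 0.22 -0.77 -0.61] w 0.0001 j [-0.28  0.17  2.24  0.    0.73 -1.42]
(array([-0.0003, -0.0003,  0.0434]), array([0.0008, 0.0009, 0.0005]))
```

View pics/side1.png

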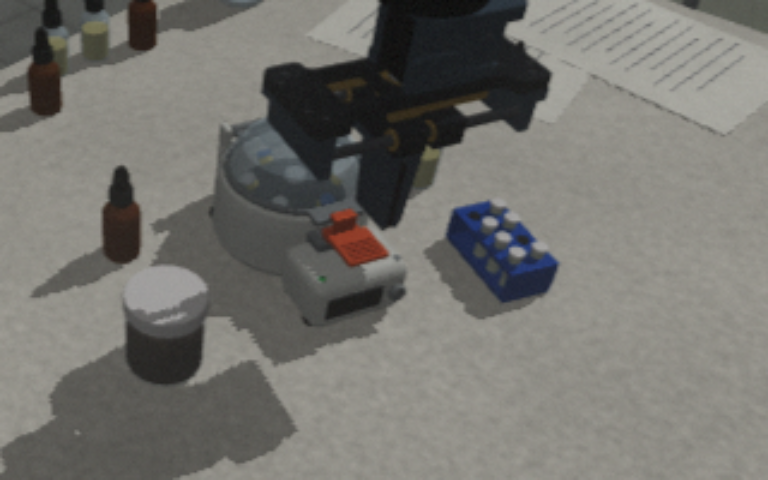

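View pics/wrist1.png

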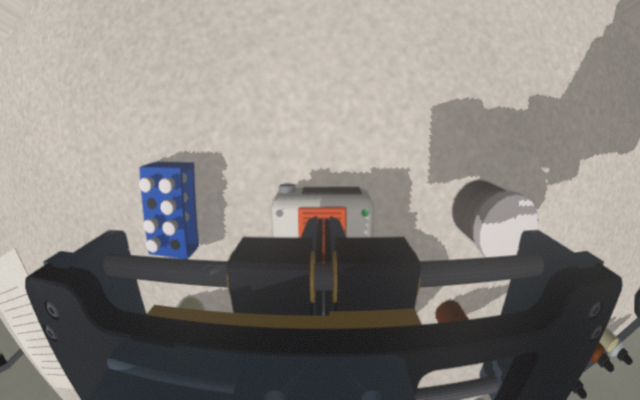

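Emit:
{"fn": "arm_command", "kwargs": {
  "commands": [
    {"rotation": [0, 0, 0], "xyz": [0, 0, 0.02], "jaw": 0},
    {"rotation": [0, 0, 0], "xyz": [0, 0, 0.032], "jaw": 0},
    {"rotation": [0, 0, 0], "xyz": [0, 0, 0.04], "jaw": 0},
    {"rotation": [0, 0, 0], "xyz": [0, 0, 0.044], "jaw": 0},
    {"rotation": [0, 0, 0], "xyz": [0, 0, 0.046], "jaw": 0},
    {"rotation": [0, 0, 0], "xyz": [0, 0, 0.046], "jaw": 0}
  ]
}}

```text
time: 4.75
eef_pos: [0.4516, -0.1053, 0.0682]
eef_rot: [0.213, 0.977, 0.0, -0.001]
contact_force: [-5.3, 2.2, 6.9]
width: 0.0002
```

```bash
python3 - <<'E'
from h import *
st()
E
```

```text
4.75 [ 0.4516 -0.1053  0.0682] cent [-104.     0.3   68.2] F [-5.34  2.19  6.93] w 0.0002 j [-0.28  0.26  2.25  0.    0.63 -1.42]
```

```bash
python3 - <<'E'
from h import *
import cv2
im=bot.camera("side");s=st()
for n in ("tab_pad","lid_lip"):
   print(n,[( wc(d["centre"]).round(0),round(d["p"],2)) for d in bot.spot_point(n,"side")[:2]])
cv2.imwrite("pics/side2.png",cv2.resize(im[80:280,250:570],None,fx=2.4,fy=2.4))
st()
E
```

```text
4.8 [ 0.4517 -0.1053  0.0684] cent [-104.     0.3   68.4] F [-6.05  1.28  7.45] w 0.0006 j [-0.28  0.26  2.25  0.    0.63 -1.42]
tab_pad [(array([-98.,  -3.,  67.]), 0.65)]
lid_lip [(array([70., -2., 73.]), 0.5)]
4.9 [ 0.4517 -0.1054  0.0686] cent [-103.9    0.2   68.6] F [-6.16  1.59  5.24] w 0.0004 j [-0.28  0.26  2.25  0.    0.63 -1.42]
```

View pics/side2.png

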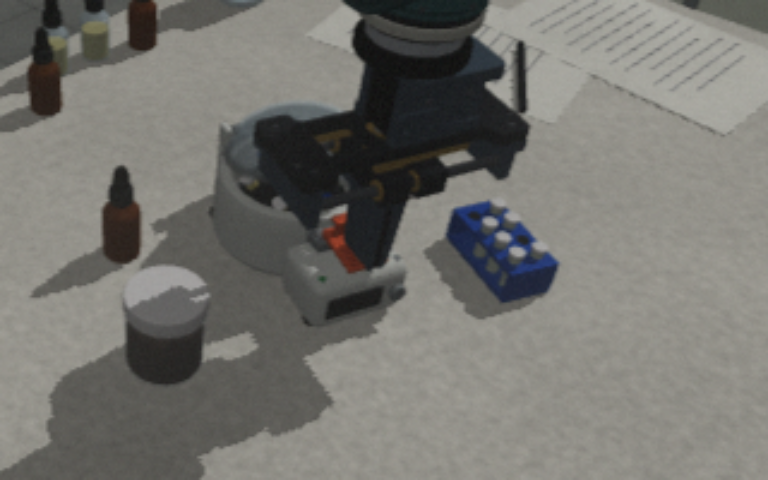

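```bash
python3 - <<'E'
from h import *
import cv2
im=bot.camera("scene");s=st()
for n in ("lid_lip","tab_pad"):
   print(n,[( wc(d["centre"]).round(0),round(d["p"],2)) for d in bot.spot_point(n,"scene")[:2]])
cv2.imwrite("pics/scene2.png",cv2.resize(im[70:290,80:400],None,fx=2.4,fy=2.4))
st()
E
```

```text
4.95 [ 0.4518 -0.1054  0.0687] cent [-103.8    0.3   68.7] F [-6.43  2.11  6.51] w 0.0006 j [-0.28  0.26  2.25  0.    0.63 -1.42]
lid_lip [(array([-33.,   3., 164.]), 0.87)]
tab_pad [(array([-106.,    0.,   69.]), 0.53)]
5.05 [ 0.4518 -0.1054  0.0687] cent [-103.8    0.3   68.7] F [-5.92  1.75  6.63] w 0.0004 j [-0.28  0.26  2.25  0.    0.63 -1.42]
```

View pics/scene2.png

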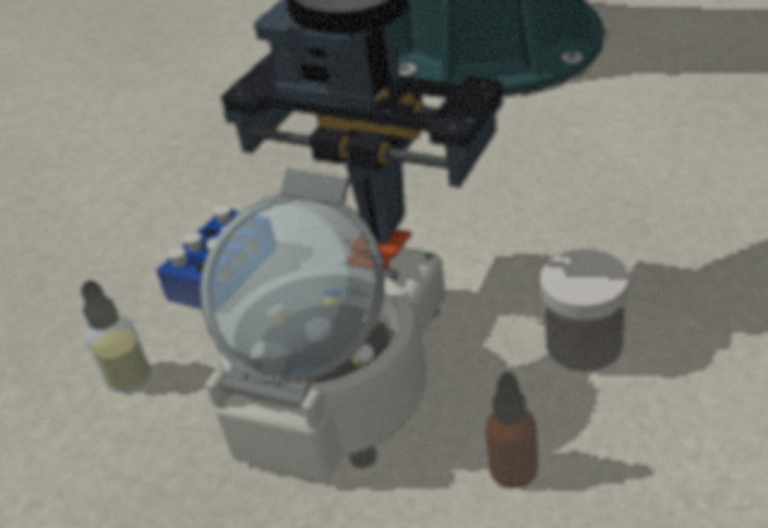

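Emit:
{"fn": "arm_command", "kwargs": {
  "commands": [
    {"rotation": [0, 0, 0], "xyz": [0.003, 0, -0.001], "jaw": 0},
    {"rotation": [0, 0, 0], "xyz": [0.006, 0, 0], "jaw": 0},
    {"rotation": [0, 0, 0], "xyz": [0.006, 0, 0.003], "jaw": 0},
    {"rotation": [0, 0, 0], "xyz": [0.006, 0, 0.004], "jaw": 0},
    {"rotation": [0, 0, 0], "xyz": [0.006, 0, 0.004], "jaw": 0}
  ]
}}

```text
time: 5.47
eef_pos: [0.4458, -0.1027, 0.0644]
eef_rot: [0.214, 0.977, 0.0, -0.001]
contact_force: [-3.4, 1.9, 4.9]
width: 0.0002
```

```bash
python3 - <<'E'
from h import *
import cv2
im=bot.camera("side");s=st()
cv2.imwrite("pics/side3.png",cv2.resize(im[130:230,340:500],None,fx=4.8,fy=4.8))
E
```

```text
5.52 [ 0.4458 -0.1027  0.0645] cent [-110.4    0.3   64.5] F [-2.94  2.58  6.75] w 0.0005 j [-0.28  0.26  2.26  0.    0.62 -1.42]
```

View pics/side3.png

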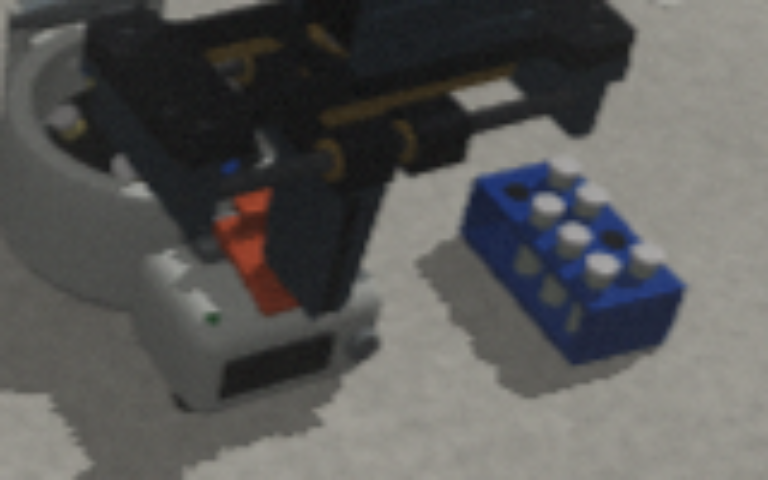

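Emit:
{"fn": "arm_command", "kwargs": {
  "commands": [
    {"rotation": [0, 0, 0], "xyz": [0.003, 0, -0.02], "jaw": 0},
    {"rotation": [0, 0, 0], "xyz": [0.003, 0, -0.05], "jaw": 0},
    {"rotation": [0, 0, 0], "xyz": [0.003, 0, -0.08], "jaw": 0},
    {"rotation": [0, 0, 0], "xyz": [0.003, 0, -0.08], "jaw": 0},
    {"rotation": [0, 0, 0], "xyz": [0.003, 0, -0.08], "jaw": 0}
  ]
}}

```text
time: 5.93
eef_pos: [0.4442, -0.1018, 0.1457]
eef_rot: [0.213, 0.977, 0.0, 0.001]
contact_force: [-0.0, -0.3, -0.9]
width: 0.0008
```

```bash
python3 - <<'E'
from h import *
import cv2
for c in ("scene","side"):
  im=bot.camera(c);s=st()
  for n in ("lid_lip","tab_pad","lid_hinge"):
   print(n,[( wc(d["centre"]).round(0),round(d["p"],2)) for d in bot.spot_point(n,c)[:2]])
cv2.imwrite("pics/side4.png",cv2.resize(im[80:280,250:570],None,fx=2.4,fy=2.4))
s=st()
for p in [(-60,0,143),(-49,0,143),(-28,0,163),(-4,0,178),(22,0,189),(50,0,193),(78,0,193)]: print(p,rel(cw(*p),s)[0])
E
```

```text
5.98 [ 0.4433 -0.1015  0.1445] cent [-113.1    0.2  144.5] F [-0.26 -0.49  0.17] w 0.0005 j [-0.28  0.1   2.25  0.    0.79 -1.42]
lid_lip [(array([ 38., 147.,   3.]), 0.55)]
tab_pad [(array([-101.,    2.,   72.]), 0.6)]
lid_hinge [(array([75.,  2., 73.]), 0.65), (array([-32.,   1., 164.]), 0.38)]
6.18 [ 0.4426 -0.1013  0.1434] cent [-1.139e+02  1.000e-01  1.434e+02] F [ 0.16 -0.15  0.98] w 0.0004 j [-0.28  0.1   2.25  0.    0.79 -1.42]
lid_lip []
tab_pad [(array([-98.,  -2.,  71.]), 0.87)]
lid_hinge [(array([76., -3., 71.]), 0.78), (array([ 7.,  2., 32.]), 0.2)]
6.33 [ 0.4429 -0.1014  0.1438] cent [-113.6    0.2  143.8] F [0.1  0.27 0.67] w 0.0004 j [-0.28  0.1   2.25  0.    0.79 -1.42]
(-60, 0, 143) [-0.0536 -0.0002  0.0006]
(-49, 0, 143) [-0.0646 -0.0002  0.0006]
(-28, 0, 163) [-0.0855 -0.0002 -0.0194]
(-4, 0, 178) [-0.1095 -0.0002 -0.0345]
(22, 0, 189) [-0.1354 -0.0002 -0.0456]
(50, 0, 193) [-0.1634 -0.0002 -0.0497]
(78, 0, 193) [-0.1914 -0.0003 -0.0498]
```

View pics/side4.png

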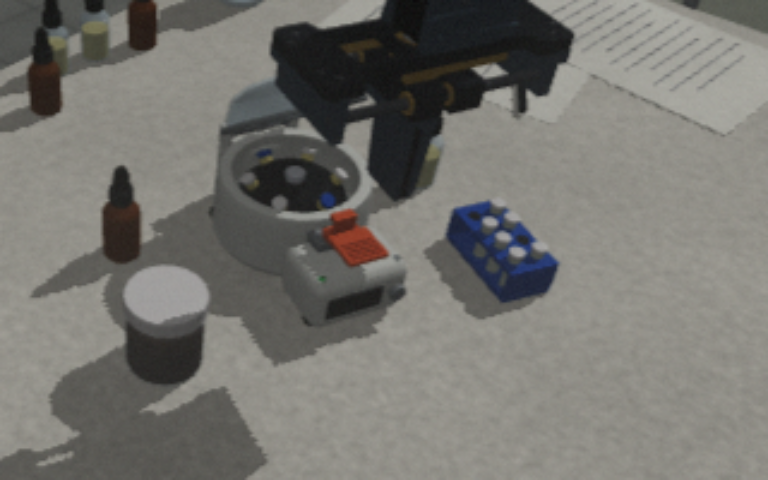

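Tab sprung back, lid ajar, machine unmoved. Advance to the lip and start pushing.

Emit:
{"fn": "arm_command", "kwargs": {
  "commands": [
    {"rotation": [0, 0, 0], "xyz": [-0.03, 0, 0], "jaw": 0},
    {"rotation": [0, 0, 0], "xyz": [-0.054, 0, 0], "jaw": 0},
    {"rotation": [0, 0, 0], "xyz": [-0.065, 0, 0], "jaw": 0},
    {"rotation": [0, 0, 0], "xyz": [-0.071, 0, -0.005], "jaw": 0},
    {"rotation": [0, 0, 0], "xyz": [-0.078, 0, -0.012], "jaw": 0},
    {"rotation": [0, 0, 0], "xyz": [-0.086, 0, -0.02], "jaw": 0}
  ]
}}

```text
time: 6.83
eef_pos: [0.5207, -0.1372, 0.1638]
eef_rot: [0.213, 0.977, 0.001, -0.002]
contact_force: [-0.3, 0.2, 0.0]
width: 0.0002
```

```bash
python3 - <<'E'
from h import *
import cv2
im=bot.camera("scene");s=st()
for n in ("lid_lip","lid_hinge"):
   print(n,[( wc(d["centre"]).round(0),round(d["p"],2)) for d in bot.spot_point(n,"scene")[:2]])
cv2.imwrite("pics/scene5.png",cv2.resize(im[70:290,80:400],None,fx=2.4,fy=2.4))
s=st()
for p in [(-28,0,163),(-4,0,178),(22,0,189),(50,0,193),(78,0,193)]: print(p,rel(cw(*p),s)[0])
E
```

```text
6.88 [ 0.5231 -0.1381  0.1659] cent [-25.3   0.4 165.9] F [ 1.09 -1.52  2.48] w 0.0002 j [-0.3   0.2   2.08  0.    0.86 -1.44]
lid_lip [(array([-12.,  -0., 183.]), 0.83)]
lid_hinge [(array([76.,  1., 74.]), 0.7)]
6.98 [ 0.5217 -0.1375  0.1646] cent [-26.9   0.3 164.6] F [-0.51  0.2   0.09] w 0.0006 j [-0.3   0.2   2.08  0.    0.86 -1.44]
(-28, 0, 163) [ 0.0011 -0.0003  0.0016]
(-4, 0, 178) [-0.0229 -0.0003 -0.0135]
(22, 0, 189) [-0.0489 -0.0003 -0.0245]
(50, 0, 193) [-0.0769 -0.0003 -0.0285]
(78, 0, 193) [-0.1049 -0.0003 -0.0286]
```

View pics/scene5.png

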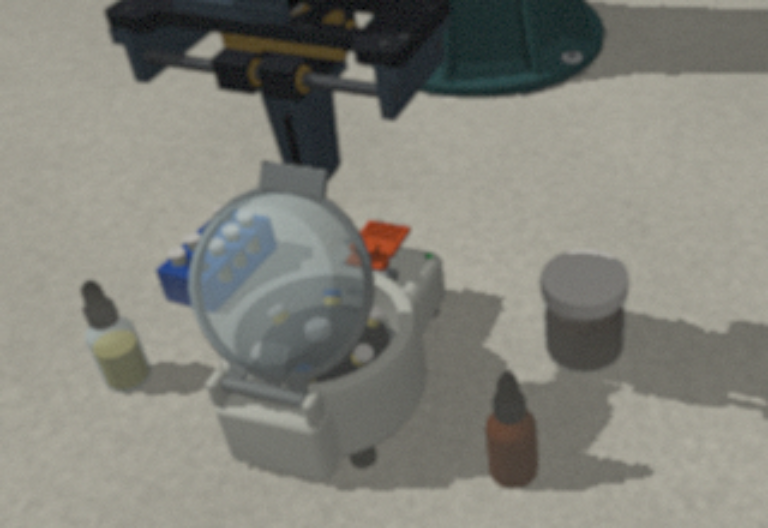

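The lid lip is at (-12, 183), i.e. 0.9 rad, and the finger is pushing it as planned.

Emit:
{"fn": "arm_command", "kwargs": {
  "commands": [
    {"rotation": [0, 0, 0], "xyz": [-0.011, 0, -0.007], "jaw": 0},
    {"rotation": [0, 0, 0], "xyz": [-0.023, 0, -0.0135], "jaw": 0},
    {"rotation": [0, 0, 0], "xyz": [-0.036, 0, -0.019], "jaw": 0},
    {"rotation": [0, 0, 0], "xyz": [-0.049, 0, -0.0245], "jaw": 0},
    {"rotation": [0, 0, 0], "xyz": [-0.06, 0, -0.026], "jaw": 0},
    {"rotation": [0, 0, 0], "xyz": [-0.07, 0, -0.028], "jaw": 0},
    {"rotation": [0, 0, 0], "xyz": [-0.077, 0, -0.0285], "jaw": 0}
  ]
}}

```text
time: 7.57
eef_pos: [0.5927, -0.1701, 0.1932]
eef_rot: [0.214, 0.977, 0.0, -0.0]
contact_force: [-0.0, 0.1, -0.5]
width: 0.0004
```

```bash
python3 - <<'E'
from h import *
import cv2
im=bot.camera("scene");s=st()
for n in ("lid_lip","lid_hinge"):
   print(n,[( wc(d["centre"]).round(0),round(d["p"],2)) for d in bot.spot_point(n,"scene")[:2]])
cv2.imwrite("pics/scene6.png",cv2.resize(im[70:290,80:400],None,fx=2.4,fy=2.4))
s=st()
for p in [(78,0,193),(85,0,193)]: print(p,rel(cw(*p),s)[0])
E
```

```text
7.62 [ 0.5933 -0.1704  0.1932] cent [ 51.9   0.3 193.2] F [-1.56 -0.97  0.13] w 0.0001 j [-0.32  0.28  1.92  0.    0.95 -1.46]
lid_lip [(array([ 71.,   1., 214.]), 0.56)]
lid_hinge [(array([77.,  2., 75.]), 0.69)]
7.72 [ 0.5916 -0.1697  0.1925] cent [ 50.1   0.3 192.5] F [ 0.25  0.11 -0.75] w 0.0003 j [-0.32  0.28  1.92  0.    0.95 -1.46]
(78, 0, 193) [-0.0279 -0.0003 -0.0005]
(85, 0, 193) [-0.0349 -0.0003 -0.0005]
```

View pics/scene6.png

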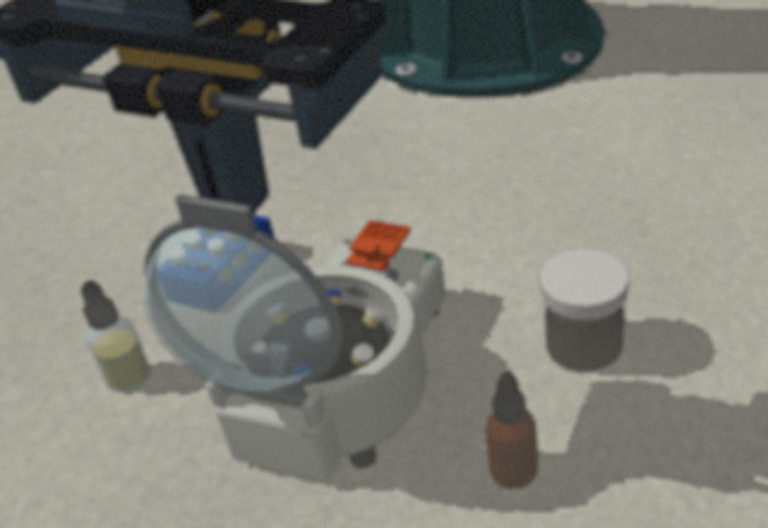

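Emit:
{"fn": "arm_command", "kwargs": {
  "commands": [
    {"rotation": [0, 0, 0], "xyz": [-0.008, 0, 0], "jaw": 0},
    {"rotation": [0, 0, 0], "xyz": [-0.015, 0, 0], "jaw": 0},
    {"rotation": [0, 0, 0], "xyz": [-0.022, 0, 0], "jaw": 0},
    {"rotation": [0, 0, 0], "xyz": [-0.027, 0, 0], "jaw": 0},
    {"rotation": [0, 0, 0], "xyz": [-0.029, 0, 0], "jaw": 0}
  ]
}}

```text
time: 8.13
eef_pos: [0.6188, -0.1821, 0.1925]
eef_rot: [0.214, 0.977, 0.0, -0.001]
contact_force: [0.5, -0.2, 0.6]
width: 0.0002
```

```bash
python3 - <<'E'
from h import *
im=bot.camera("scene");s=st()
for n in ("lid_lip","lid_hinge"):
   print(n,[( wc(d["centre"]).round(0),round(d["p"],2)) for d in bot.spot_point(n,"scene")[:2]])
st()
E
```

```text
8.18 [ 0.6187 -0.1821  0.1924] cent [ 79.9   0.3 192.4] F [-0.09 -1.01  0.33] w 0.0005 j [-0.32  0.32  1.86  0.    0.96 -1.46]
lid_lip [(array([113.,   0., 207.]), 0.86)]
lid_hinge [(array([77.,  2., 73.]), 0.93), (array([ 7., -1., 34.]), 0.64)]
8.28 [ 0.618  -0.1818  0.1923] cent [ 79.1   0.3 192.3] F [-0.12 -0.01  0.65] w 0.0004 j [-0.32  0.32  1.86  0.    0.96 -1.46]
```

Emit:
{"fn": "arm_command", "kwargs": {
  "commands": [
    {"rotation": [0, 0, 0], "xyz": [0.02, 0, -0.0], "jaw": 0},
    {"rotation": [0, 0, 0], "xyz": [0.05, 0, -0.01], "jaw": 0},
    {"rotation": [0, 0, 0], "xyz": [0.08, 0, -0.03], "jaw": 0},
    {"rotation": [0, 0, 0], "xyz": [0.11, 0, -0.04], "jaw": 0},
    {"rotation": [0, 0, 0], "xyz": [0.14, 0, -0.05], "jaw": 0},
    {"rotation": [0, 0, 0], "xyz": [0.14, 0, -0.05], "jaw": 0},
    {"rotation": [0, 0, 0], "xyz": [0.14, 0, -0.05], "jaw": 0},
    {"rotation": [0, 0, 0], "xyz": [0.14, 0, -0.05], "jaw": 0}
  ]
}}

```text
time: 8.95
eef_pos: [0.4911, -0.1235, 0.2429]
eef_rot: [0.214, 0.977, 0.0, -0.001]
contact_force: [-0.2, -0.1, -0.3]
width: 0.0006
```

```bash
python3 - <<'E'
from h import *
import cv2
for c in ("scene","side"):
  im=bot.camera(c);s=st()
  for n in ("lid_lip","tab_pad","lid_hinge","clear_bottle","amber_bottle","bean_jar","tube_rack"):
   print(n,[( wc(d["centre"]).round(0),np.round(d["centre"],3),round(d["p"],2)) for d in bot.spot_point(n,c)[:1]])
  cv2.imwrite(f"pics/{c}7.png",im)
st()
E
```

```text
9.0 [ 0.4913 -0.1236  0.2426] cent [-6.030e+01  2.000e-01  2.426e+02] F [ 0.27 -0.22  0.93] w 0.0005 j [-0.29  0.03  2.1   0.    1.01 -1.43]
lid_lip [(array([114.,   0., 205.]), array([ 0.649, -0.196,  0.205]), 0.59)]
tab_pad [(array([-106.,    3.,   71.]), array([ 0.451, -0.102,  0.071]), 0.57)]
lid_hinge [(array([77.,  4., 73.]), array([ 0.618, -0.177,  0.073]), 0.92)]
clear_bottle [(array([  34., -157.,   -1.]), array([ 0.511, -0.306, -0.001]), 0.69)]
amber_bottle [(array([ 40., 147.,  -0.]), array([ 0.644, -0.032, -0.   ]), 0.96)]
bean_jar [(array([-93., 159.,  -2.]), array([ 0.528,  0.034, -0.002]), 0.86)]
tube_rack []
9.4 [ 0.4909 -0.1235  0.2424] cent [-6.070e+01  2.000e-01  2.424e+02] F [0.64 0.73 0.12] w 0.0003 j [-0.29  0.03  2.1   0.    1.01 -1.43]
lid_lip [(array([116.,  -2., 211.]), array([ 0.651, -0.199,  0.211]), 0.58)]
tab_pad [(array([-101.,   -4.,   72.]), array([ 0.453, -0.111,  0.072]), 0.86)]
lid_hinge [(array([72., -2., 69.]), array([ 0.61 , -0.18 ,  0.069]), 0.87)]
clear_bottle []
amber_bottle [(array([ 41., 147.,  -5.]), array([ 0.645, -0.033, -0.005]), 0.58)]
bean_jar [(array([-93., 163.,  -3.]), array([ 0.53 ,  0.038, -0.003]), 0.78)]
tube_rack [(array([ -92., -155.,    1.]), array([ 0.397, -0.252,  0.001]), 0.89)]
9.75 [ 0.4908 -0.1234  0.2426] cent [-6.080e+01  2.000e-01  2.426e+02] F [ 0.07 -0.43  0.14] w 0.0001 j [-0.29  0.03  2.1   0.    1.01 -1.43]
```

View pics/scene7.png

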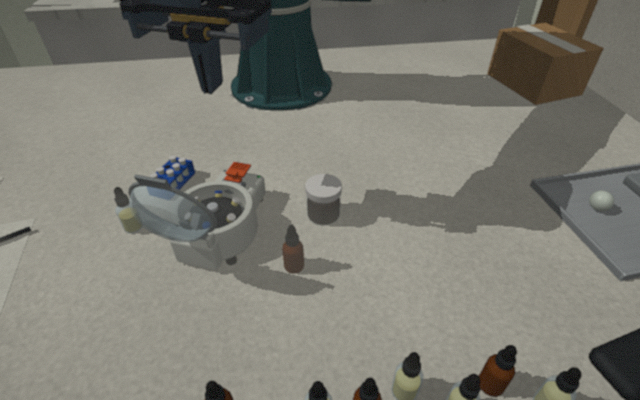

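The picture shows the lid standing fully open (around pixel 170,210), the tab back at rest (238,172), and the bottles, jar and rack where they were.

```bash
python3 -c "
from plant import bot
print(bot.job_done())"
```

```text
the job is handed in; nothing more can be done
None
```

The lid is open against its stop and stays there by itself; I handed the job in just after 9.75 s of the 40 s allowed. With the fingers shut, I pressed the orange tab home and the lid sprang ajar. I then pushed its lip back with the side of the fingers, rising as it went, and withdrew clear of everything.

**Last checks:**
- **Lid:** its lip was measured at about x = 115, z = 205 to 211 mm in the centrifuge's frame. Fully open should be (115, 211). I did not separately check that it was motionless, but two looks 0.4 s apart agreed.
- **Tab:** it had sprung back, with the pad at about z = 71 mm.
- **Centrifuge:** unmoved within the networks' error of a few mm.
- **Bottles, jar and rack:** where they stood at the start. The scene camera missed the rack and the side camera missed the clear bottle, but each was confirmed by the other camera.

**One surprise:** the first press gave about 6 N of sideways force, probably from the finger touching the tab's hook. I moved the finger about 6 mm forward and pressed again. The sideways force fell to 3–4 N, and the centrifuge did not slide.

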